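Feel along the inlaid scroll

ROBOT

A 6-joint arm with a two-finger parallel gripper is mounted at the origin on the work surface. World frame = base frame: x ahead of the robot, y to its left, z up, the work surface at z = 0. Lengths are in m, angles in rad, forces in N, time in s.
With the tool pointing down it reaches from about 0.425 to 0.95 m from the base axis. Payload 3.5 kg.
Tool frame: the origin (TCP) lies between the finger pads; the fingertips stand 8 mm ahead of it and the grasp point (between the pads) lies 11 mm behind it; z points along the fingers, x is the direction in which the jaws open and shut, and the axes are right-handed (so a half turn about z gives the same grasp; the last joint's range is limited). The gripper opens to 85 mm and grips with 20 to 120 N. Pads are 22 mm wide; open, the fingers measure 114 mm over their backs; the gripper's body (76 mm by 85 mm) begins 54 mm behind the grasp point. The pads swing forward as they close: fully open they stand 13 mm farther back than shut.
Start: joints at [-1.252, 0.286, 1.577, -0, 1.279, -0.15], TCP at [0.305, -0.602, 0.239] pointing down, gripper open.
Joint ranges: [-2.77, 2.77], [-0.9, 2.22], [0.21, 2.48], [-1.53, 4.67], [0.24, 2.81], [-2.84, 2.84]. Speed limits (rad/s): [2.79, 2.79, 3.14, 3.14, 3.14, 3.14].

INTERFACE

Orientations are given as a 3x3 rotation matrix whose columns are the frame's x, y, z axes.
In Python, from station import * gives the robot as it stands. The module is installed in compiled form; this text tells all that it offers.
- The arm moves only by the shell command python3 -m crank 'ROWS' [FORCE]. ROWS is JSON, a list that holds one entry, the list of rows, each a list of 7 numbers: the turn, a rotation vector about the tool's x, y, z in degrees, then the shift along the tool's x, y, z in mm, then the opening, from 0 (shut) to 1 (fully open). A call has 1 to 12 rows; each row is the pose to reach, as a shift and turn from the pose commanded when the call began, along the tool's axes at that moment; what a row does not reach only later rows make up. A row lasts 1/8 s, in which the tool goes at most 62.5 mm and 10.7 degrees, less where a joint would pass 70% of its speed; a pose out of reach is approached as far as the arm can. A call with a gripper value outside its range is refused whole. The fingers move at their own pace and stop on an object; FORCE is the grip in N (left out, the last holds). Time passes only in rows, so rows that repeat a pose let the fingers close. It gives the time, the measured TCP pose, the force and the opening at its end, in the units of the state.
- get_obs(): the state, without advancing time (a new reading comes with each control period).
- camera(name): name is "scene" or "side" or "wrist"; returns the picture (400x640x3 uint8, blue, green, red); there is no depth.
- camera_model(name): a dict with "vertical_fov" (degrees; the focal length in pixels is half the picture's height over the tangent of half this angle, whatever the lens; pixels are square), "cx", "cy" (the principal point, pixels), "dist_coeffs" ([k1, k2, p1, p2, k3] as OpenCV has them; the pictures are not rectified), "world_to_cam" (4x4, takes a point from world to camera coordinates); the wrist camera has in their place "mount" (4x4, takes a point from camera to tool coordinates, whose origin is the TCP and whose axes are the tool frame's). Camera axes: x right, y up, looking along -z (the intrinsics and any distortion apply to the point x, -y, -z); pixel columns grow to the right and rows downward; lengths in m; the calibration is good to about 2 mm. A picture is of the moment at which its call begins: read the wrist's pose just before it. camera_model takes no time and is no camera call.
- job_done(): hands the job in, once; it reports no verdict.
Trained networks look in the newest picture that a camera, given by its name, has taken for a name from the list of things; names that differ only in an ending like _2 or _b are one class to them, and where a whole thing is asked for, a point or a joint stands for the part that bears it (a point fixed in the world has none). Each returns a list of dicts, best first, with "score" (0 to 1); they miss things now and then, are a little off and sometimes report something else, mostly with a low value. They report only what shows in the picture. A call takes as long as a camera call. They do not tell look-alikes from the thing itself.
- outline_of(camera, name): "pixels" (400x640 bool, what is visible of it) and "xy" ([column, row] in pixels, amid what is visible of it).
- spot_point(camera, name): "xy" ([column, row] in pixels: a listed point, or the origin of a listed thing).
The state is a dict: "time": time; "joints": joint angles; "qd": joint speeds; "tau": joint torques, N m; "eef_pos": TCP position; "ee_rot": TCP orientation; "wrist_force": force on the tool from outside, world axes, zero at the start; "torque": the same for the moment, N m; "opening": opening from 0.0 (shut) to 1.0 (fully open).
Only numpy, scipy, OpenCV 4.12 (cv2) and the standard library are available. Lean on these libraries where they do the work, as an engineer would, in place of code of your own. Each camera call takes 0.05 s, during which the arm holds its last target. There are 200 camera calls.

TASK

Check the newly laid inlay by touch: put the fingertips lightly on the round head of the dark C-shaped scroll band and run them along the middle of the band, all the way round its curve to the end of the narrow tail, keeping a light touch throughout, then lift off. Do not press hard, do not shift or lift the panel, and leave the ring panel and everything else lying about where it is.

Things in the scene. Friction and masses are not known exactly. Their poses are not given: they have to be found in the camera images.
- scroll_panel: loose round panel of light wood, 220 mm across, 20 mm thick, about 1 kg, held on the bench only by its weight and friction; origin at the centre of its underside, z up. It carries the dark C-shaped scroll band. It may lie at any angle, on either side
- scroll (a joint): how far the scroll band is pressed down into its cushioned bed: 0 untouched, 0.006 m fully down. It starts to sink at about 1 N and gives about 1 mm per further 1 N; it springs back when let go. It moves only up and down, as one piece, without tilting.
- mark0 (a point): point on the top face of the scroll band, centre of the round head; marks are 32 mm apart, none is drawn. The band is a dark wooden C, 210 degrees of a circle of 62 mm radius (centre line) about the panel centre; its flat top is 28 mm above the bench (8 mm above the panel). It begins in a round head 44 mm across and its tail tapers from 30 mm to a 14 mm wide tip
- mark1 (a point): point on the top face of the scroll band, on the centre line, 1 of 7 steps along from the head to the tail
- mark2 (a point): point on the top face of the scroll band, on the centre line, 2 of 7 steps along from the head to the tail
- mark3 (a point): point on the top face of the scroll band, on the centre line, 3 of 7 steps along from the head to the tail
- mark4 (a point): point on the top face of the scroll band, on the centre line, 4 of 7 steps along from the head to the tail
- mark5 (a point): point on the top face of the scroll band, on the centre line, 5 of 7 steps along from the head to the tail
- mark6 (a point): point on the top face of the scroll band, on the centre line, 6 of 7 steps along from the head to the tail
- mark7 (a point): point on the top face of the scroll band, 6 mm short of the end of the narrow tail, on its centre line
- ring_panel: loose round panel of the same size, wood and weight, with a closed ring of dark wood (124 mm centre-line diameter, 24 mm wide) and no tail, top 28 mm above the bench; a bystander, not to be worked on; origin at the centre of its underside
- weight: small brass knobbed weight, 34 mm across, 27 mm tall, loose, standing on the scroll panel inside the curve of the band; origin at the centre of its underside; a bystander
- plug: wooden disc 36 mm across, 22 mm tall, loose, on the ring panel; a bystander
- jar: amber glass jar, 60 mm across, 75 mm tall, loose, upright on the bench; a bystander
- mallet: wooden mallet lying on the bench beyond the panels, head 110 x 70 x 75 mm, round handle 28 mm thick, 245 mm long; a bystander
- brush: brush about 190 mm long lying on the bench; a bystander
- offcut_a: loose dark curved wooden offcut 8 mm thick, left of the panels (origin at the centre of its curve, 70 mm off the wood); a bystander
- offcut_b: loose light curved wooden offcut 8 mm thick, right of the panels (origin at the centre of its curve, 90 mm off the wood); a bystander
- chisel: chisel about 260 mm long lying flat on the bench beyond the panels, to the left; a bystander
Mind the look-alikes: they are no part of the job. Leave any green look-alike of the scroll_panel alone.

How it is judged:
On the way, in this order (a step that is already met when the one before it is completed fails the run):
1. fingertips rest lightly on the round head (gripper centre line within 14 mm of it sideways) (horizontal distance between the grasp point and mark0 below 0.014 m and contact force between the fingers and scroll above 0.3 N), for 0.1 s.
2. fingertips, touching, pass step 1 of 7 along the band (gripper centre line within 14 mm of it sideways) (horizontal distance between the grasp point and mark1 below 0.014 m and contact force between the fingers and scroll above 0.3 N), for 0.1 s.
3. fingertips, touching, pass step 2 of 7 along the band (gripper centre line within 14 mm of it sideways) (horizontal distance between the grasp point and mark2 below 0.014 m and contact force between the fingers and scroll above 0.3 N), for 0.1 s.
4. fingertips, touching, pass step 3 of 7 along the band (gripper centre line within 14 mm of it sideways) (horizontal distance between the grasp point and mark3 below 0.014 m and contact force between the fingers and scroll above 0.3 N), for 0.1 s.
5. fingertips, touching, pass step 4 of 7 along the band (gripper centre line within 14 mm of it sideways) (horizontal distance between the grasp point and mark4 below 0.014 m and contact force between the fingers and scroll above 0.3 N), for 0.1 s.
6. fingertips, touching, pass step 5 of 7 along the band (gripper centre line within 14 mm of it sideways) (horizontal distance between the grasp point and mark5 below 0.014 m and contact force between the fingers and scroll above 0.3 N), for 0.1 s.
7. fingertips, touching, pass step 6 of 7 along the band (gripper centre line within 14 mm of it sideways) (horizontal distance between the grasp point and mark6 below 0.014 m and contact force between the fingers and scroll above 0.3 N), for 0.1 s.
8. fingertips, touching, reach the narrow tail end (gripper centre line within 14 mm of it sideways) (horizontal distance between the grasp point and mark7 below 0.014 m and contact force between the fingers and scroll above 0.3 N), for 0.1 s.
At the end, for the whole second after the job is handed in: After the fingertips have passed, touching, over the whole band from head to tail (within 14 mm of its centre line), the band has sprung back up (less than 1.5 mm down), the scroll panel lies flat and at rest within 15 mm of where it was, and every other thing is within 15 mm of where it was (value of joint scroll below 0.0015 m and distance of each of scroll_panel, ring_panel, weight, plug, jar, mallet, brush, offcut_a, offcut_b, chisel from where it was at the start of the episode below 0.015 m and height (world z) of scroll_panel below 0.005 m and linear speed of scroll_panel below 0.02 m/s).
It fails at once if the band is pressed hard (over 20 N) (contact force between the fingers and scroll above 20 N).
It fails at once if the scroll panel is shifted or lifted (over 15 mm), or tipped (distance of scroll_panel from where it was at the start of the episode above 0.015 m or angle between scroll_panel's own z axis and vertical above 0.1 rad).
It fails at once if another thing is moved, carried or lifted (over 15 mm) (distance of any of ring_panel, weight, plug, jar, mallet, brush, offcut_a, offcut_b, chisel from where it was at the start of the episode above 0.015 m).
It fails at once if the fingers press on the ring panel (contact force between the fingers and ring_panel above 2 N).
It also fails if it takes over 48 s, if anything falls off the work surface, if the arm or the gripper's body presses on something with over 40 N, if the wrist force passes 120 N, or if a joint passes its speed limit or range.

## Working session

There is one attempt and no reset: what is moved stays moved. The work goes in short steps, Python scripts to look and compute and a shell command to move; the robot and the scene stay as the last step left them, time stands still between calls to the robot, and variables do not carry over. Pictures are saved under pics/ and viewed, about 8 in all and at most 12, crops included, and the job is handed in when it is done.

```bash
mkdir -p pics; cat > h.py <<'E'
from station import *
import numpy as np, cv2
def K(m):
    f=200/np.tan(np.radians(m["vertical_fov"])/2); return np.array([[f,0,m["cx"]],[0,f,m["cy"]],[0,0,1.]])
def cam2w(name,obs=None):
    m=camera_model(name)
    if "world_to_cam" in m: return m,np.linalg.inv(np.array(m["world_to_cam"]))
    T=np.eye(4);T[:3,:3]=obs["ee_rot"];T[:3,3]=obs["eef_pos"];return m,T@np.array(m["mount"])
def px2w(name,pts,z,obs=None):
    m,T=cam2w(name,obs)
    u=cv2.undistortPoints(np.array(pts,float).reshape(-1,1,2),K(m),np.array(m["dist_coeffs"],float)).reshape(-1,2)
    d=np.c_[u[:,0],-u[:,1],-np.ones(len(u))]@T[:3,:3].T
    return T[:3,3]+d*((z-T[2,3])/d[:,2])[:,None]
E
python3 - <<'E'
from h import *
o=get_obs();print(o["time"],o["eef_pos"],o["ee_rot"],o["wrist_force"])
for c in("scene","side"):
    im=camera(c);cv2.imwrite(f"pics/{c}0.png",im)
    print(c)
    for n in("scroll_panel","ring_panel","weight","plug","jar"):
        for r in spot_point(c,n)[:3]:print(n,round(r["score"],2),r["xy"],px2w(c,[r["xy"]],0.0)[0].round(3))
    for i in range(8):
        for r in spot_point(c,f"mark{i}")[:3]:print(i,round(r["score"],2),r["xy"],px2w(c,[r["xy"]],0.028)[0].round(3))
a=cv2.imread("pics/scene0.png");b=cv2.imread("pics/side0.png")
cv2.imwrite("pics/both.png",cv2.resize(np.vstack([a,b]),(480,600)))
E
```

```text
0.0 [ 0.30479721 -0.60156779  0.2379411 ] [[ 4.51765839e-01 -8.92136256e-01 -7.26318549e-04]
 [-8.92133525e-01 -4.51766277e-01  2.23728288e-03]
 [-2.32408740e-03 -3.62754851e-04 -9.99997234e-01]] [ 0.23707403 -0.4739561  -0.02315247]
scene
scroll_panel 0.81 [375.0, 252.6] [0.543 0.171 0.   ]
scroll_panel 0.73 [261.5, 214.7] [ 0.575 -0.152  0.   ]
scroll_panel 0.72 [471.7, 206.0] [0.233 0.327 0.   ]
ring_panel 0.8 [261.5, 214.5] [ 0.575 -0.153  0.   ]
weight 0.43 [370.3, 240.9] [0.512 0.144 0.   ]
plug 0.46 [269.4, 208.4] [ 0.542 -0.149 -0.   ]
jar 0.82 [279.0, 272.6] [0.723 0.005 0.   ]
0 0.97 [457.0, 204.2] [0.284 0.294 0.028]
0 0.95 [307.2, 133.9] [ 0.188 -0.243  0.028]
0 0.93 [378.4, 226.8] [0.481 0.149 0.028]
1 0.97 [457.0, 204.2] [0.284 0.294 0.028]
1 0.95 [307.2, 133.9] [ 0.188 -0.243  0.028]
1 0.93 [378.4, 226.8] [0.481 0.149 0.028]
2 0.97 [457.0, 204.2] [0.284 0.294 0.028]
2 0.95 [307.2, 133.9] [ 0.188 -0.243  0.028]
2 0.93 [378.4, 226.8] [0.481 0.149 0.028]
3 0.97 [457.0, 204.2] [0.284 0.294 0.028]
3 0.95 [307.2, 133.9] [ 0.188 -0.243  0.028]
3 0.93 [378.4, 226.8] [0.481 0.1
[... 1192 characters left out ...]
, 343.0] [0.204 0.284 0.028]
2 0.94 [285.6, 264.3] [0.492 0.199 0.028]
3 0.95 [289.0, 231.0] [0.55  0.1   0.028]
3 0.95 [371.4, 343.0] [0.204 0.284 0.028]
3 0.94 [285.6, 264.3] [0.492 0.199 0.028]
4 0.95 [289.0, 231.0] [0.55  0.1   0.028]
4 0.95 [371.4, 343.0] [0.204 0.284 0.028]
4 0.94 [285.6, 264.3] [0.492 0.199 0.028]
5 0.95 [289.0, 231.0] [0.55  0.1   0.028]
5 0.95 [371.4, 343.0] [0.204 0.284 0.028]
5 0.94 [285.6, 264.3] [0.492 0.199 0.028]
6 0.95 [289.0, 231.0] [0.55  0.1   0.028]
6 0.95 [371.4, 343.0] [0.204 0.284 0.028]
6 0.94 [285.6, 264.3] [0.492 0.199 0.028]
7 0.95 [289.0, 231.0] [0.55  0.1   0.028]
7 0.95 [371.4, 343.0] [0.204 0.284 0.028]
7 0.94 [285.6, 264.3] [0.492 0.199 0.028]
```

View pics/scene0.png

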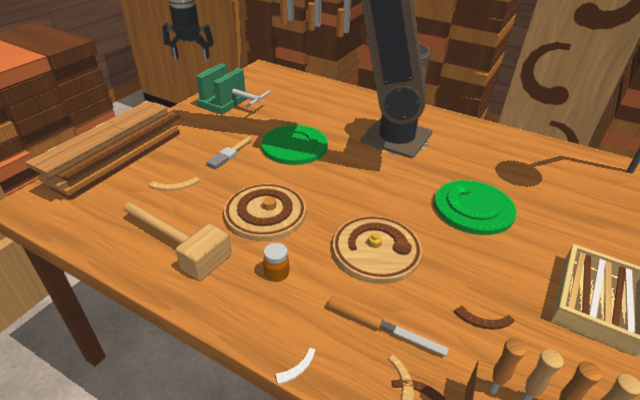

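The wooden panel with the open dark C and brass weight at (377,247) is the target. The others are the ring panel at (264,210), which is closed, and the green look-alikes at (295,143) and (475,205), which I'll leave alone. The head appears to be near (402,246) and the tail near (352,245). I'm moving the wrist camera over it with the gripper shut.

```bash
python3 -m crank '[[[0,0,0,-60,-140,0,0],[0,0,0,-181,-422,0,0],[0,0,0,-181,-422,0,0],[0,0,0,-181,-422,0,0],[0,0,0,-181,-422,0,0],[0,0,0,-181,-422,0,0],[0,0,0,-181,-422,0,0],[0,0,0,-582,-553,0,0],[0,0,0,-582,-553,0,0],[0,0,0,-582,-553,0,0],[0,0,0,-582,-553,0,0],[0,0,0,-582,-553,0,0]]]' 20
python3 - <<'E'
from h import *
o=get_obs();print(o["time"],o["eef_pos"],o["qd"].round(2) if hasattr(o["qd"],"round") else o["qd"],o["joints"])
im=camera("wrist");cv2.imwrite("pics/w0.png",im)
E
```

```text
time: 2.9
eef_pos: [0.5493, 0.0457, 0.2397]
ee_rot: [[0.452, -0.892, 0.001], [-0.892, -0.452, 0.0], [0.0, -0.001, -1.0]]
wrist_force: [0.1, -0.3, 0.6]
opening: -0.001
2.9 [0.54926933 0.04567449 0.23969095] [ 0.88 -0.1   0.1   0.   -0.01  0.88] [-1.01194786e-01  1.27161292e-02  1.88298218e+00  1.27754590e-04
  1.24489962e+00  1.00104286e+00]
```

View pics/w0.png

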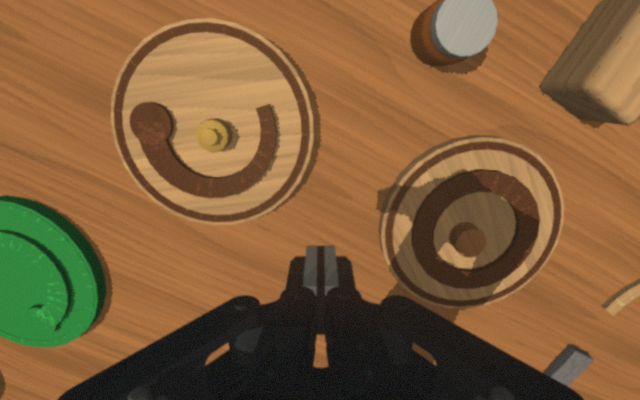

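The wrist view at t=2.9 shows the whole C: the head at (151,122), the tail at (265,108) and the weight at (213,135), with the ring panel to the right. I'll fit the band from this view.

```bash
cat > fit.py <<'E'
from h import *
from scipy.optimize import least_squares
camera("wrist")
o=get_obs();im=camera("wrist");cv2.imwrite("pics/w1.png",im);print(o["time"],o["eef_pos"],np.abs(o["qd"]).max())
R=outline_of("wrist","scroll")
for r in R:print(r["score"],r["xy"],r["pixels"].sum(),px2w("wrist",[r["xy"]],.028,o)[0].round(3))
P=outline_of("wrist","scroll_panel")
for r in P:print("panel",r["score"],r["xy"],r["pixels"].sum(),px2w("wrist",[r["xy"]],.02,o)[0].round(3))
def near(L,z):return min(L,key=lambda r:np.hypot(*(px2w("wrist",[r["xy"]],z,o)[0][:2]-[.535,.167])))
b=near(R,.028)["pixels"];p=near(P,.02)["pixels"]
def cont(m):return max(cv2.findContours(m.astype(np.uint8),0,cv2.CHAIN_APPROX_NONE)[0],key=len).reshape(-1,2)
c=px2w("wrist",cont(p),.018,o)[:,:2]
s=least_squares(lambda q:np.hypot(*(c-q[:2]).T)-q[2],[.535,.167,.11],loss="soft_l1",f_scale=.002).x;print("panel circle",s)
# band fit: signed distance model of outline
B=px2w("wrist",cont(b),.028,o)[:,:2]
def model(q):
    cx,cy,a,sg=q; t=np.linspace(0,np.radians(210),400)
    w=np.where(t<np.radians(110),15,np.interp(np.degrees(t),[110,210],[15,7]))*1e-3
    th=a+sg*t; n=np.c_[np.cos(th),np.sin(th)]
    return np.array([cx,cy])+.062*n,w
def res(q,sg):
    C,w=model([*q,sg]);d=np.hypot(B[:,None,0]-C[None,:,0],B[:,None,1]-C[None,:,1])
    sd=np.minimum((d-w).min(1),d[:,0]-.022); return sd
best=None
for sg in(1,-1):
  for a in np.arange(0,6.28,.4):
    f=least_squares(res,[s[0],s[1],a],args=(sg,),loss="soft_l1",f_scale=.002)
    if best is None or f.cost<best[0]:best=(f.cost,f.x,sg)
print("band",best,"rms",np.sqrt(np.mean(res(best[1],best[2])**2)))
cx,cy,a,sg=*best[1],best[2]
t=np.r_[np.arange(7)*.032,7*.032]/.062; print("arc end deg",np.degrees(t[-1]))
th=a+sg*t;M=np.c_[cx+.062*np.cos(th),cy+.062*np.sin(th)];print(M.round(4).tolist())
d=M-o["eef_pos"][:2];Rt=np.array(o["ee_rot"]);print("toolxy mm from current",(1000*d@Rt[:2,:2]).round(0).tolist())
m,T=cam2w("wrist",o);W=np.c_[M,np.full(8,.028),np.ones(8)]@np.linalg.inv(T).T
uv=cv2.projectPoints((W[:,:3]*[1,-1,-1])[:,None],np.zeros(3),np.zeros(3),K(m),np.array(m["dist_coeffs"],float))[0].reshape(-1,2)
v=im.copy()
for i,q in enumerate(uv):cv2.circle(v,tuple(int(k) for k in q),2,(255,255,0) if i else (0,255,0),-1)
cv2.polylines(v,[cont(b).reshape(-1,1,2)],True,(0,0,255),1)
u=uv.mean(0).astype(int);x0,y0=max(0,u[0]-130),max(0,u[1]-130)
cv2.imwrite("pics/fit.png" if o["time"]<6 else "pics/fit2.png",cv2.resize(v[y0:y0+260,x0:x0+260],None,fx=2,fy=2))
E
python3 fit.py
```

```text
3.0 [0.54852415 0.04895197 0.23956976] 0.08234375616183452
0.66 [182.7, 160.4] 5320 [0.49  0.184 0.028]
0.66 [47.4, 283.2] 3090 [0.262 0.288 0.028]
panel 0.86 [44.0, 276.1] 13079 [0.262 0.299 0.02 ]
panel 0.69 [217.6, 115.8] 32177 [0.549 0.17  0.02 ]
panel circle [0.53406806 0.1673251  0.10933709]
band (np.float64(0.0009457861276239604), array([0.53535028, 0.16678729, 1.90681814]), 1) rms 0.0025146127470777008
arc end deg 207.00410662791032
[[0.5149, 0.2253], [0.4887, 0.2076], [0.4746, 0.1793], [0.4764, 0.1477], [0.4935, 0.121], [0.5215, 0.1063], [0.5532, 0.1074], [0.5801, 0.1239]]
toolxy mm from current [[-172.0, -51.0], [-168.0, -19.0], [-150.0, 6.0], [-121.0, 19.0], [-89.0, 16.0], [-63.0, -2.0], [-50.0, -31.0], [-52.0, -62.0]]
```

View pics/fit.png

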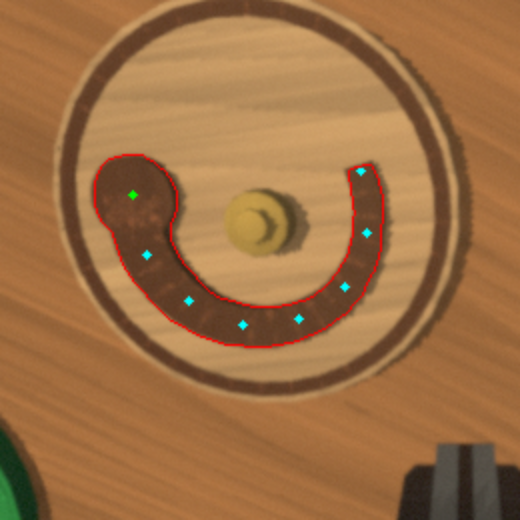

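The crop confirms the choice. The band outline and fitted marks match the dark C on light wood, with the head (green dot) at its round end and the weight near the panel centre. Next I'll move above the head: horizontally first, then down.

```bash
python3 -m crank '[[[0,0,0,-172,-51,0,0],[0,0,0,-172,-51,0,0],[0,0,0,-172,-51,0,0],[0,0,0,-172,-51,0,0],[0,0,0,-172,-51,60,0],[0,0,0,-172,-51,120,0],[0,0,0,-172,-51,180,0],[0,0,0,-172,-51,190,0],[0,0,0,-172,-51,190,0],[0,0,0,-172,-51,190,0]]]'
```

```text
time: 4.4
eef_pos: [0.5203, 0.2202, 0.0526]
ee_rot: [[0.451, -0.892, 0.006], [-0.892, -0.451, 0.001], [0.002, -0.006, -1.0]]
wrist_force: [-0.2, 0.1, 0.2]
opening: 0.004
```

```bash
python3 -m crank '[[[0,0,0,-7,2,9,0],[0,0,0,-7,2,9,0]]]'
```

```text
time: 4.65
eef_pos: [0.512, 0.2261, 0.0405]
ee_rot: [[0.453, -0.892, -0.0], [-0.892, -0.453, 0.0], [-0.0, 0.0, -1.0]]
wrist_force: [-1.0, -0.3, -0.7]
opening: -0.001
```

```bash
python3 - <<'E'
from h import *
o=get_obs();print(o["time"],o["eef_pos"],np.abs(o["qd"]).max(),o["wrist_force"])
print(px2w("wrist",[[320,240]],.028,o))
im=camera("wrist");cv2.imwrite("pics/w2.png",im)
E
```

```text
4.65 [0.51195909 0.22609474 0.04054278] 0.00471294441298386 [-0.98371229 -0.28447531 -0.67815832]
[[0.52158818 0.23005357 0.028     ]]
```

View pics/w2.png

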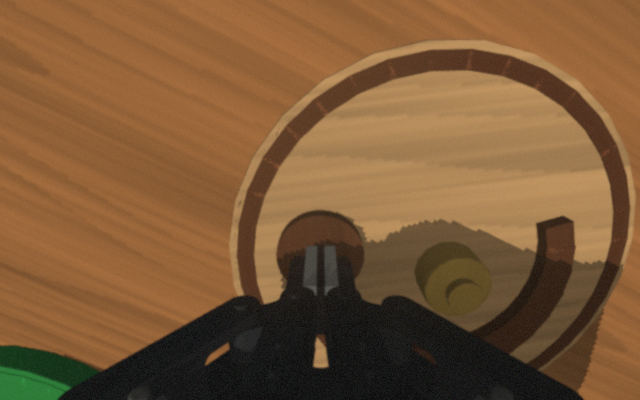

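The fingertips at (320,290) are over the middle of the head. I'll lower them in small steps.

```bash
python3 -m crank '[[[0,0,0,0,0,2,0],[0,0,0,0,0,4,0],[0,0,0,0,0,4,0]]]'; python3 -m crank '[[[0,0,0,0,0,2,0],[0,0,0,0,0,2,0]]]'
```

```text
time: 5.08
eef_pos: [0.5125, 0.2256, 0.0362]
ee_rot: [[0.452, -0.892, -0.0], [-0.892, -0.452, 0.0], [-0.0, 0.0, -1.0]]
wrist_force: [-0.4, -1.0, -0.7]
opening: -0.005
time: 5.32
eef_pos: [0.5127, 0.2256, 0.0345]
ee_rot: [[0.452, -0.892, 0.0], [-0.892, -0.452, 0.0], [-0.0, -0.0, -1.0]]
wrist_force: [-1.4, 0.4, 3.2]
opening: -0.0
```

Contact at about 3 N, which is roughly 2 mm of sink. Next I'll slide to mark1.

```bash
python3 -m crank '[[[0,0,0,0,4,0,0],[0,0,0,0,7,0,0],[0,0,0,0,11,0,0],[0,0,0,1,14,0,0],[0,0,0,2,18,0,0],[0,0,0,3,22,0,0],[0,0,0,4,26,0,0],[0,0,0,5,30,0,0],[0,0,0,5,30,0,0]]]'
```

```text
time: 6.45
eef_pos: [0.4875, 0.2072, 0.0342]
ee_rot: [[0.452, -0.892, -0.001], [-0.892, -0.452, -0.001], [0.0, 0.001, -1.0]]
wrist_force: [0.2, 0.5, 3.3]
opening: -0.004
```

```bash
python3 -m crank '[[[0,0,0,2,3,0,0],[0,0,0,4,7,0,0],[0,0,0,7,12,0,0],[0,0,0,10,16,0,0],[0,0,0,14,20,0,0],[0,0,0,18,24,0,0],[0,0,0,22,27,0,0],[0,0,0,27,30,0,0],[0,0,0,32,32,0,0],[0,0,0,37,34,0,0],[0,0,0,42,36,0,0],[0,0,0,47,37,0,0]]]'
```

```text
time: 7.95
eef_pos: [0.4761, 0.1486, 0.0342]
ee_rot: [[0.452, -0.892, -0.001], [-0.892, -0.452, -0.0], [-0.0, 0.001, -1.0]]
wrist_force: [-1.3, 1.9, 2.6]
opening: -0.002
```

```bash
python3 -m crank '[[[0,0,0,5,1,0,0],[0,0,0,10,1,0,0],[0,0,0,16,0,0,0],[0,0,0,21,0,0,0],[0,0,0,26,-1,0,0],[0,0,0,32,-3,0,0],[0,0,0,37,-5,0,0],[0,0,0,42,-8,0,0],[0,0,0,46,-10,0,0],[0,0,0,51,-14,0,0],[0,0,0,55,-17,0,0],[0,0,0,58,-21,0,0]]]'
```

```text
time: 9.45
eef_pos: [0.5214, 0.1064, 0.0343]
ee_rot: [[0.452, -0.892, -0.0], [-0.892, -0.452, -0.0], [0.0, 0.0, -1.0]]
wrist_force: [-2.6, 0.6, 1.8]
opening: 0.002
```

```bash
python3 -m crank '[[[0,0,0,3,-4,0.5,0],[0,0,0,6,-9,0.5,0],[0,0,0,8,-14,0.5,0],[0,0,0,10,-18,0.5,0],[0,0,0,12,-23,0.5,0],[0,0,0,13,-29,0.5,0],[0,0,0,14,-34,0.5,0],[0,0,0,14,-39,0.5,0],[0,0,0,14,-44,0.5,0],[0,0,0,14,-49,0.5,0],[0,0,0,13,-54,0.5,0],[0,0,0,12,-58,0.5,0]]]'; python3 -m crank '[[[0,0,0,0,0,0.5,0],[0,0,0,0,0,0.5,0]]]'
python3 - <<'E'
from h import *
cv2.imwrite("pics/w3.png",camera("wrist"))
E
```

```text
time: 10.95
eef_pos: [0.5788, 0.1223, 0.0339]
ee_rot: [[0.452, -0.892, 0.0], [-0.892, -0.452, -0.0], [0.0, -0.0, -1.0]]
wrist_force: [-1.4, -1.0, 3.1]
opening: -0.001
time: 11.2
eef_pos: [0.5791, 0.1225, 0.0337]
ee_rot: [[0.452, -0.892, 0.002], [-0.892, -0.452, 0.001], [0.0, -0.002, -1.0]]
wrist_force: [0.7, -0.2, 3.3]
opening: 0.004
```

View pics/w3.png

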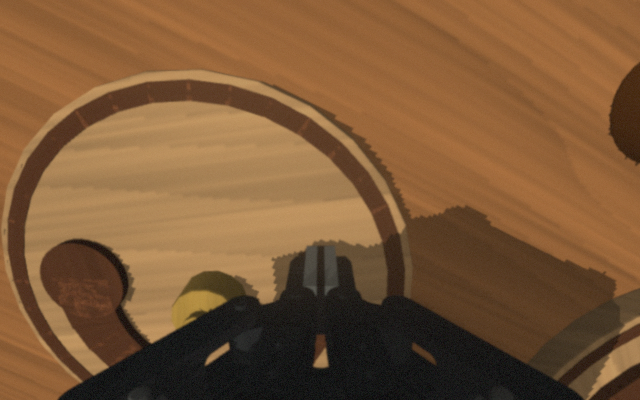

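The fingertips cover the tail end at (322,290), still at about 3 N. I'll lift straight up, then go back to the viewing pose to check.

```bash
python3 -m crank '[[[0,0,0,0,0,-5,0],[0,0,0,0,0,-30,0],[0,0,0,0,0,-80,0],[0,0,0,0,0,-140,0],[0,0,0,0,0,-206,0],[0,0,0,20,25,-206,0],[0,0,0,52,60,-206,0],[0,0,0,52,60,-206,0],[0,0,0,52,60,-206,0],[0,0,0,52,60,-206,0]]]' | head -5; python3 fit.py
python3 - <<'E'
from h import *
a=cv2.imread("pics/scene0.png");b=camera("scene");d=cv2.absdiff(a,b).max(2)
cv2.imwrite("pics/scene1.png",np.hstack([b[80:400,100:540],cv2.cvtColor(np.clip(d*3.,0,255).astype(np.uint8),8)[80:400,100:540]])[:, :880:1] if 0 else b)
E
```

```text
time: 12.5
eef_pos: [0.5484, 0.0494, 0.239]
ee_rot: [[0.453, -0.892, -0.001], [-0.892, -0.453, 0.0], [-0.001, 0.0, -1.0]]
wrist_force: [-0.3, -0.4, -0.9]
opening: -0.0
12.55 [0.54842763 0.04951962 0.23901482] 0.0023687146821131802
0.65 [49.8, 284.3] 2972 [0.264 0.286 0.028]
panel 0.91 [215.4, 116.8] 31898 [0.548 0.172 0.02 ]
panel 0.58 [46.7, 276.1] 13221 [0.266 0.297 0.02 ]
panel 0.37 [185.3, 158.4] 5525 [0.491 0.185 0.02 ]
panel circle [0.53404645 0.16732909 0.10885025]
band (np.float64(0.00033833613547613813), array([0.24414942, 0.32914472, 3.96119466]), 1) rms 0.002035682131454496
arc end deg 207.00410662791032
[[0.2018, 0.2838], [0.2297, 0.2688], [0.2613, 0.2696], [0.2885, 0.2858], [0.3041, 0.3134], [0.3041, 0.345], [0.2885, 0.3725], [0.2613, 0.3887]]
toolxy mm from current [[-366.0, 203.0], [-340.0, 185.0], [-326.0, 156.0], [-328.0, 125.0], [-346.0, 98.0], [-374.0, 84.0], [-406.0, 86.0], [-432.0, 102.0]]
```

View pics/fit2.png

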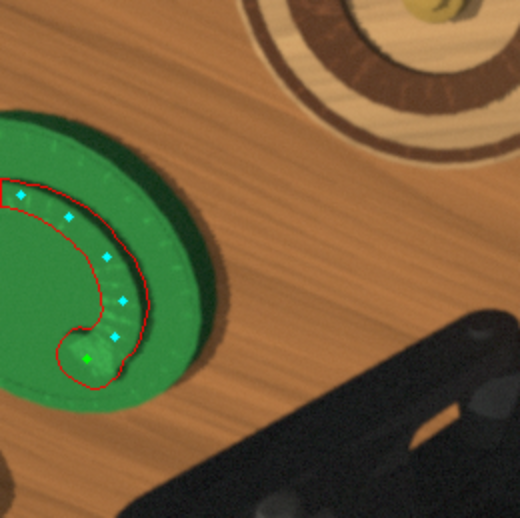

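View pics/scene1.png

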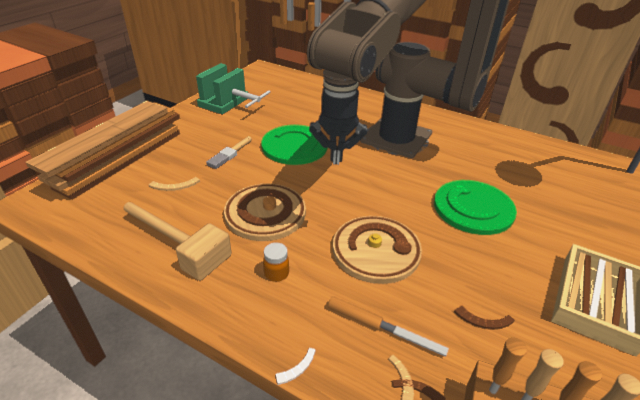

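The panel circle is unchanged to within 0.1 mm, and the scene looks as it did at the start. On this second look the network missed the band, so the overlay fell on the green look-alike and doesn't count as a check. Everything else is in order, so I'm handing in.

```bash
python3 -c "
from station import *
print(job_done())"
```

```text
the job is handed in; nothing more can be done
None
```

I ran the shut fingertips along the middle of the scroll band from the round head to the tail end, lifted off, and handed the job in at about 12.6 s. `job_done()` gave no verdict.

- **Touch:** the wrist force read 1.8–3.3 N vertically at each stop, well under the 20 N limit. The measured position was within about 3 mm of the fitted line at every stop: head, steps 1, 3 and 5, and tail. Steps 2, 4 and 6 were passed mid-slide without a reading of their own.
- **Panel:** a circle fitted to the rim put the panel centre at (0.534, 0.167) m both before and after, less than 0.1 mm apart.
- **Other things:** the before and after scene pictures show no visible shift in the weight, ring panel, plug, jar or tools. I compared these by eye only.
- **Failed check:** the second band fit did not work. The network missed the dark band and the fit landed on the green look-alike, which I never touched. I therefore did not measure that the band sprang back. After lift-off the wrist force was back to about zero.

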